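# Seat three handle rivets in order

## Task

A knife handle lies on the steel riveting plate with its three rivets standing proud. With the fingertips, gently press each rivet down until its head rests on the wood: first the middle one, then the one nearest the bare steel tang, last the one at the butt end by the stop block. Do not lift, tip or shove the plate, and leave the die and the ring on it and the tray beside it where they are.

Things in the scene. Friction and masses are not known exactly. Their poses are not given: they have to be found in the camera images.
- plate: Loose dark steel riveting plate, 180 x 110 x 12 mm, 1.7 kg, flat on the bench, at any yaw. Origin: on its underside, directly below the middle rivet; x runs along the handle towards the bare tang, y across, z up. It spans x -75 to +105 mm, y -55 to +55 mm. The rivets stand in a row at x = -34, 0, +34 mm. Four 8 mm side dowels (tops 25 mm above the bench) at x = +-18, y = +-17.5 mm.
- handle_top (a point): Point on the top face of the wooden handle (two scales 112 x 24 mm, fixed on the plate, x -60 to +52 mm), 31 mm above the bench, under the middle rivet's head.
- tang_end (a point): Tip of the bare flat steel tang (22 mm wide, 3 mm thick, fixed) that sticks out of the handle to plate x = +95 mm, 23 mm above the bench.
- stop_block (a point): Top centre of the small steel stop block (12 x 44 mm, fixed) behind the handle's butt end, at plate x = -67 mm, 26 mm above the bench.
- rivet_middle (a joint): The middle rivet's travel: 0 to 2 mm at the start (standing proud), 0.009 when the underside of the head rests on the wood (fully pressed in). Grows as it is pressed down. Slides stiffly along the plate's z against about 3 N of friction, stays where it is left, and cannot be pulled up past 0.
- rivet_tang (a joint): The tang-end rivet's travel: 0 to 2 mm at the start (standing proud), 0.009 when the underside of the head rests on the wood (fully pressed in). Grows as it is pressed down. Slides stiffly along the plate's z against about 3 N of friction, stays where it is left, and cannot be pulled up past 0.
- rivet_butt (a joint): The butt-end rivet's travel: 0 to 2 mm at the start (standing proud), 0.009 when the underside of the head rests on the wood (fully pressed in). Grows as it is pressed down. Slides stiffly along the plate's z against about 3 N of friction, stays where it is left, and cannot be pulled up past 0.
- rivet_middle_head (a point): Top centre of the middle rivet's brass head. The head is a low dome 12 mm across and 4 mm thick, its top 44 mm above the bench at joint value 0 and 35 mm when fully in. Centre at plate (0, 0).
- rivet_tang_head (a point): Top centre of the tang-end rivet's brass head. The head is a low dome 12 mm across and 4 mm thick, its top 44 mm above the bench at joint value 0 and 35 mm when fully in. Centre at plate (+34 mm, 0).
- rivet_butt_head (a point): Top centre of the butt-end rivet's brass head. The head is a low dome 12 mm across and 4 mm thick, its top 44 mm above the bench at joint value 0 and 35 mm when fully in. Centre at plate (-34 mm, 0).
- ram_die: Loose steel die, an upright stepped cylinder 25 mm across and 43 mm tall, standing on the plate (its top 55 mm above the bench) at about plate (80, 36) mm, beside the tang; leave it. Origin: centre of its underside.
- ring_gauge: Loose knurled steel ring, 42 mm across, 14 mm thick, lying on the plate at about plate (80, -32) mm, on the other side of the tang; leave it. Origin: centre of its underside.
- rivet_tray: Loose black steel tray of rivets, 85 x 135 x 33 mm, on the bench to the left of the plate; leave it. Origin: centre of its underside.
Things that resemble listed ones, but are neither listed nor needed, are in the scene too. Leave any orange look-alike of the ram_die alone.

How it is judged:
By the outcome, as a careful person would: the job done as asked, in the order asked, and still so for the second after the job is handed in, with the robot touching nothing.
It also fails if it takes over 38 s, if anything falls off the work surface, if the arm or the gripper's body presses on something with over 40 N, if the wrist force passes 120 N, or if a joint passes its speed limit or range.

## Robot

A 6-joint arm with a two-finger parallel gripper is mounted at the origin on a cart in front of the work surface, level with it; the furniture and walls round the work are solid. World frame = base frame: x ahead of the robot, y to its left, z up, the work surface at z = 0. Lengths are in m, angles in rad, forces in N, time in s.
With the tool pointing down it reaches from about 0.275 to 0.85 m from the base axis. Payload 19 kg.
Tool frame: the origin (TCP) lies at the very end of the fingers, on their centre line; the grasp point (between the pads) lies 19 mm behind it; z points along the fingers, y is the line along which they close (so a half turn about z gives the same grasp; the last joint's range is limited). The gripper opens to 85 mm and grips with 20 to 120 N. Pads are 22 mm wide; open, the fingers measure 114 mm over their backs; the gripper's body (76 mm by 85 mm) begins 54 mm behind the grasp point. The pads swing forward as they close: fully open they stand 13 mm farther back than shut.
Start: joints at [1.132, 0.15, 1.437, -0, 1.554, -0.134], TCP at [0.173, 0.548, 0.231] pointing down, gripper open.
Joint ranges: [-2.8, 2.8], [-0.68, 2.1], [0.12, 2.68], [-1.39, 4.53], [0.16, 2.79], [-2.81, 2.81]. Speed limits (rad/s): [1.89, 1.89, 2.22, 3.01, 3.01, 3.01].

## Interface

Orientations are given as a unit quaternion [w, x, y, z].
In Python, from rig import ctrl gives the robot as it stands. The module is installed in compiled form; this text tells all that it offers.
- The arm moves only by the tool send_rows, never from a script. Its argument "motion" is a list of rows, each a list of 7 numbers: the shift along the tool's x, y, z in mm, then the turn, a rotation vector about the tool's x, y, z in rad, then the opening, from 0 (shut) to 1 (fully open). A call has exactly 10 rows; each row is the pose to reach, as a shift and turn from the pose commanded when the call began, along the tool's axes at that moment; what a row does not reach only later rows make up. A row lasts 1/8 s, in which the tool goes at most 62.5 mm and 10.7 degrees, less where a joint would pass 70% of its speed; a pose out of reach is approached as far as the arm can. A call with a gripper value outside its range is refused whole. The fingers move at their own pace and stop on an object; the grip force is fixed at half the most. Time passes only in rows, so rows that repeat a pose let the fingers close, or fill a call up. It gives the time, the measured TCP pose, the force, the opening and the grip force at its end, in the units of the state.
- ctrl.state(): the state, without advancing time (a new reading comes with each control period).
- ctrl.camera(name): name is "scene" or "side" or "wrist"; returns (picture, depth): 420x560x3 uint8, red, green, blue; 420x560 float32, m along the optical axis (not along the pixel's ray), 0 where there is no reading.
- ctrl.camera_model(name): a dict with "camera_matrix" (3x3 intrinsics, pixels), "extrinsics" (4x4, takes a point from camera to world coordinates); the wrist camera has in their place "mount" (4x4, takes a point from camera to tool coordinates, whose origin is the TCP and whose axes are the flange's). Camera axes: x right, y up, looking along -z (the intrinsics and any distortion apply to the point x, -y, -z); pixel columns grow to the right and rows downward; lengths in m; the calibration is good to about 2 mm. A picture is of the moment at which its call begins: read the wrist's pose just before it. camera_model takes no time and is no camera call.
- ctrl.close_job(): hands the job in; it is judged then, once.
The state is a dict: "clock": time; "joint_positions": joint angles; "qd": joint speeds; "joint_efforts": joint torques, N m; "tool_pos": TCP position; "tool_rot": TCP orientation; "wrist_force": force on the tool from outside, world axes, zero at the start; "moment": the same for the moment, N m; "finger_gap": opening from 0.0 (shut) to 1.0 (fully open); "grip_force": force on a finger pad.
Only numpy, scipy, OpenCV 4.12 (cv2) and the standard library are available. Lean on these libraries where they do the work, as an engineer would, in place of code of your own. Each camera call takes 0.05 s, during which the arm holds its last target. There are 200 camera calls.

## Working session

There is one attempt and no reset: what is moved stays moved. The work goes in short steps, Python scripts to look and compute and a tool call to move; the robot and the scene stay as the last step left them, time stands still between calls to the robot, and variables do not carry over. Pictures are saved under pics/ and viewed, at most 10 in all, crops included, and the job is handed in when it is done.

Besides the shell and the picture viewer there is one more tool, called in YAML: its name, and indented under it one key for each argument. send_rows: Moves the arm, as the interface text tells. Its arguments: {"type":"object","properties":{"motion":{"type":"array"}},"required":["motion"]}

```bash
mkdir -p pics
cat > h.py <<'E'
import numpy as np, cv2
from rig import ctrl
from scipy.spatial.transform import Rotation as R
def T_tool(s):
    q=s["tool_rot"];T=np.eye(4);T[:3,:3]=R.from_quat([q[1],q[2],q[3],q[0]]).as_matrix();T[:3,3]=s["tool_pos"];return T
def shot(name,fn):
    s=ctrl.state();p,d=ctrl.camera(name);m=ctrl.camera_model(name)
    E=m["extrinsics"] if "extrinsics" in m else T_tool(s)@np.array(m["mount"])
    np.savez("pics/"+fn,p=p,d=d,K=m["camera_matrix"],E=E);cv2.imwrite(f"pics/{fn}.png",p[:,:,::-1]);return s
def load(fn):
    return np.load(f"pics/{fn}.npz")
def px2w(z,u,v,depth=None,zw=None):
    K=z["K"];E=z["E"];r=np.array([(u-K[0,2])/K[0,0],-(v-K[1,2])/K[1,1],-1.0])
    if zw is not None:
        w=E[:3,:3]@r;t=(zw-E[2,3])/w[2];return E[:3,3]+t*w
    d=z["d"][int(v),int(u)] if depth is None else depth
    return E[:3,:3]@(r*d)+E[:3,3]
E
python3 - <<'E'
from h import *
print(shot("scene","s1"));shot("side","d1");shot("wrist","w1")
for n in("scene","side","wrist"):print(ctrl.camera_model(n))
E
```

```text
{'clock': 0.0, 'joint_positions': array([ 1.13199810e+00,  1.51005486e-01,  1.43799590e+00,  2.32633060e-05,
        1.55378070e+00, -1.34011235e-01]), 'qd': array([ 1.04153627e-03, -2.23010080e-04,  7.06308870e-04,  3.79432969e-05,
        7.98255327e-04,  7.11373366e-05]), 'joint_efforts': array([ 4.97901760e-05, -7.13057971e+01, -5.70884085e+01,  8.13066947e-07,
        8.56118510e-03, -1.28391302e-04]), 'tool_pos': array([0.17247292, 0.54828721, 0.23068184]), 'tool_rot': array([-1.79166274e-04,  1.51804496e-01,  9.88410361e-01, -5.67204429e-04]), 'wrist_force': array([0.64120937, 0.02593548, 0.22434322]), 'moment': array([ 0.00676686, -0.02414783, -0.03099168]), 'grip_force': 0.0, 'finger_gap': 0.999511449880729}
{'camera_matrix': array([[425.08856623,   0.        , 278.80222439],
       [  0.        , 425.08856623, 217.36890822],
       [  0.        ,   0.        ,   1.        ]]), 'extrinsics': array([[ 0.36487548,  0.46901197, -0.80429699, -0.21053221],
       [-0.93104057,  0.17877442, -0.31812444, -0.44369726],
       [-0.00541644,  0.86490894,  0.50189958,  0.5141098 ],
   
[... 316 characters left out ...]
 0.34916812, -0.56562166,  0.74709689,  0.50040099],
       [ 0.00757079,  0.79895425,  0.60134415,  0.59836591],
       [ 0.        ,  0.        ,  0.        ,  1.        ]])}
{'camera_matrix': array([[324.59469282,   0.        , 280.71859879],
       [  0.        , 324.59469282, 202.62549064],
       [  0.        ,   0.        ,   1.        ]]), 'mount': array([[-3.66627316e-04,  9.62820710e-01,  2.70140974e-01,
         6.76305929e-02],
       [ 9.99999723e-01,  5.27863940e-04, -5.24211923e-04,
        -1.02376103e-03],
       [-6.47319775e-04,  2.70140707e-01, -9.62820637e-01,
        -1.42175576e-01],
       [ 0.00000000e+00,  0.00000000e+00,  0.00000000e+00,
         1.00000000e+00]])}
```

View pics/s1.png

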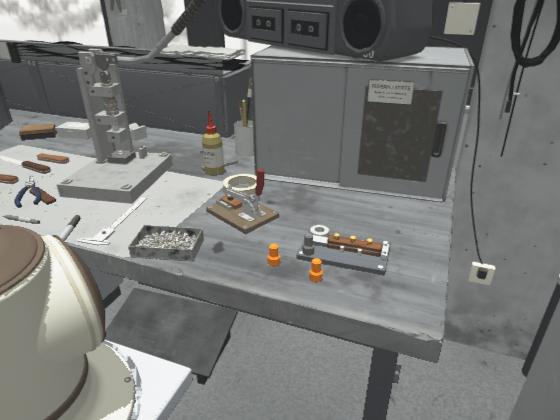

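View pics/d1.png

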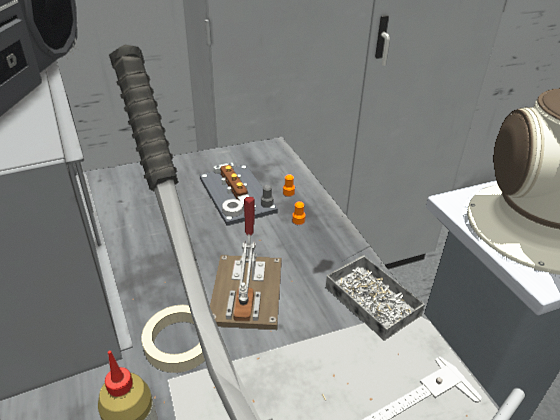

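Scene: the riveting plate is at about (345,252), with three brass rivets on the wood at about (337,236), (353,238) and (370,241). Possible mix-ups are the toggle-clamp fixture at (242,208), the loose handles at (40,165), and the orange die copies at (274,254) and (316,270). Side: the plate is at (237,190). I choose the plate with three brass rivets, and I'll check it in a crop.

Run:
```python
from h import *
a=load("s1")["p"][215:285,285:400,::-1];b=load("d1")["p"][150:230,190:310,::-1]
f=lambda x:cv2.resize(x,(780,int(780*x.shape[0]/x.shape[1])),interpolation=cv2.INTER_CUBIC)
cv2.imwrite("pics/c1.png",f(a));cv2.imwrite("pics/c2.png",f(b))
print(a.shape,b.shape)
```

```text
(70, 115, 3) (80, 120, 3)
```

View pics/c1.png

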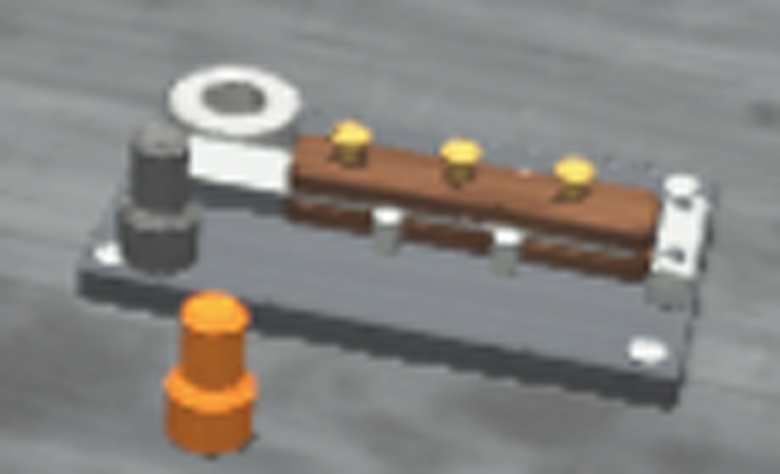

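View pics/c2.png

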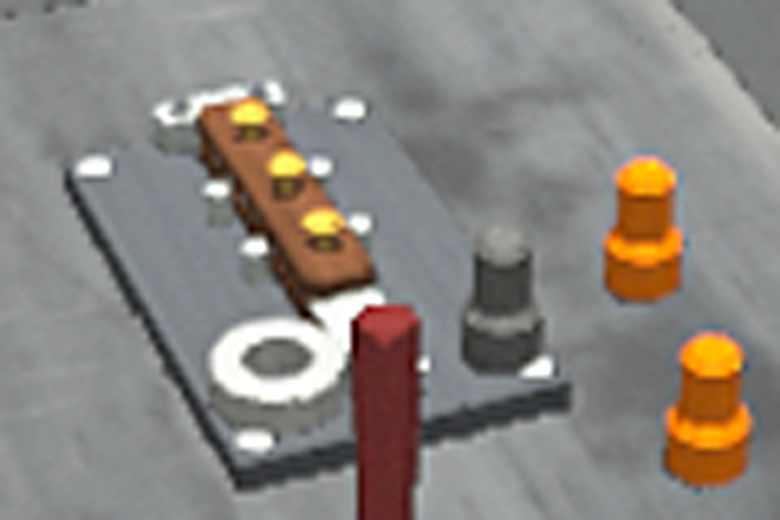

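The scene crop shows heads at crop (352,132) tang, (461,153) middle and (575,171) butt. The side crop shows butt (250,110), middle (287,161) and tang (323,220). The steel tang, ring, dark die and stop block all match the description, so this is the right object.

Run:
```python
from h import *
s=load("s1");d=load("d1")
for n,a,b in(("tang",(352,132),(323,218)),("mid",(461,152),(287,161)),("butt",(575,171),(250,110))):
    A=px2w(s,285+a[0]/6.783-.4,215+a[1]/6.783-.4,zw=.042);B=px2w(d,190+b[0]/6.5-.4,150+b[1]/6.5-.4,zw=.042)
    print(n,A.round(4),B.round(4))
st=ctrl.state();T=T_tool(st);print(T.round(3))
```

```text
tang [ 0.5245 -0.2812  0.042 ] [ 0.5289 -0.2788  0.042 ]
mid [ 0.5252 -0.3147  0.042 ] [ 0.5301 -0.3135  0.042 ]
butt [ 0.5271 -0.3488  0.042 ] [ 0.5326 -0.3466  0.042 ]
[[-0.954  0.3   -0.     0.173]
 [ 0.3    0.954 -0.001  0.548]
 [ 0.    -0.001 -1.     0.231]
 [ 0.     0.     0.     1.   ]]
```

Run:
```python
from h import *
P=[]
for n in("s1","d1"):
    z=load(n);v,u=np.mgrid[0:420:2,0:560:2];D=z["d"][v,u];K=z["K"];E=z["E"]
    c=np.stack([(u-K[0,2])/K[0,0]*D,-(v-K[1,2])/K[1,1]*D,-D],-1)[D>0];P.append(c@E[:3,:3].T+E[:3,3])
P=np.vstack(P)
for x in np.arange(.1,.8,.1):
    print(round(x,1),[int(1000*max(P[(abs(P[:,0]-x-.05)<.05)&(abs(P[:,1]-y)<.05)][:,2],default=-1)) for y in np.arange(-.6,.7,.1)])
M=T_tool(ctrl.state())[:3,:3]
print(M.T@(np.array([.529,-.314,.15])-ctrl.state()["tool_pos"])*1000)
```

```text
0.1 [-1000, -1000, -1000, -1000, 0, 215, 233, 11, 0, -1000, -1000, -1000, -1000]
0.2 [-1000, -1000, -1000, -1000, -1000, -1000, -1000, -1000, -1000, -1000, -1000, -1000, -1000]
0.3 [-1000, 1, 2, 1, 1, 1, 28, 28, 11, 16, 12, 11, -1000]
0.4 [-1000, 2, 13, 43, 56, 1, 27, 32, 11, 16, 2, 15, 14]
0.5 [-1000, 1, 42, 42, 26, 140, 59, 15, 5, 44, 41, 41, 16]
0.6 [-1000, 1, 1, 2, 2, 20, 66, 24, 2, 37, 337, 337, 18]
0.7 [-1000, 1, 1, 461, 459, 328, 329, 472, 444, 353, 337, 336, 17]
[-598.87164665 -715.52426499   81.38863603]
```

send_rows:
  motion:
    - [-600, -715, 0, 0, 0, 0, 0]
    - [-600, -715, 0, 0, 0, 0, 0]
    - [-600, -715, 0, 0, 0, 0, 0]
    - [-600, -715, 0, 0, 0, 0, 0]
    - [-600, -715, 0, 0, 0, 0, 0]
    - [-600, -715, 0, 0, 0, 0, 0]
    - [-600, -715, 0, 0, 0, 0, 0]
    - [-600, -715, 0, 0, 0, 0, 0]
    - [-600, -715, 0, 0, 0, 0, 0]
    - [-600, -715, 0, 0, 0, 0, 0]

```text
clock: 1.4
tool_pos: [0.4117, -0.0289, 0.2315]
tool_rot: [0.0, 0.152, 0.988, 0.0]
wrist_force: [0.8, 1.1, -0.2]
finger_gap: -0.001
grip_force: 0.0
```

Run:
```python
from h import *
s=ctrl.state();print(s["clock"],s["tool_pos"],s["tool_rot"],s["joint_positions"].round(3))
T=T_tool(s);print(T[:3,:3].T@(np.array([.529,-.314,.15])-s["tool_pos"])*1000)
```

```text
1.4 [ 0.41165881 -0.02887013  0.23147104] [3.54604274e-04 1.52058704e-01 9.88371400e-01 1.88474397e-07] [-0.257 -0.197  1.777  0.     1.561 -1.523]
[-197.56237309 -236.68270386   81.58391979]
```

send_rows:
  motion:
    - [-40, -48, 0, 0, 0, 0, 0]
    - [-80, -95, 0, 0, 0, 0, 0]
    - [-120, -143, 10, 0, 0, 0, 0]
    - [-160, -190, 30, 0, 0, 0, 0]
    - [-198, -237, 50, 0, 0, 0, 0]
    - [-198, -237, 80, 0, 0, 0, 0]
    - [-198, -237, 80, 0, 0, 0, 0]
    - [-198, -237, 80, 0, 0, 0, 0]
    - [-198, -237, 80, 0, 0, 0, 0]
    - [-198, -237, 80, 0, 0, 0, 0]

```text
clock: 2.65
tool_pos: [0.5294, -0.3119, 0.1526]
tool_rot: [0.001, 0.152, 0.988, -0.0]
wrist_force: [-0.3, 0.6, 0.2]
finger_gap: -0.003
grip_force: 0.0
```

Run:
```python
from h import *
s=shot("wrist","w2");print(s["clock"],s["tool_pos"],s["wrist_force"])
```

```text
2.65 [ 0.52939363 -0.31193531  0.15255177] [-0.3373234   0.59469887  0.23859473]
```

View pics/w2.png

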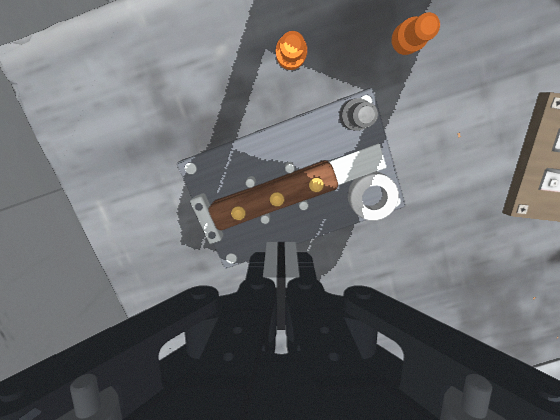

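The wrist view shows the heads at butt (238,213), middle (277.5,200) and tang (317,184.5). The tip of the shut fingers is at about (281,243).

Run:
```python
from h import *
z=load("w2");s=ctrl.state();T=T_tool(s)
for n,u,v in(("butt",238,213),("mid",277.5,200),("tang",317,184.5)):
    w=px2w(z,u,v,zw=.043);print(n,w.round(4),px2w(z,u,v).round(4),((T[:3,:3].T@(w-s["tool_pos"]))*1000).round(1))
# fine centroid of brass
hsv=cv2.cvtColor(z["p"],cv2.COLOR_RGB2HSV);m=cv2.inRange(hsv,(18,110,110),(32,255,255));m[:150]=0;m[240:]=0
c=cv2.connectedComponentsWithStats(m);print([(c[3][i].round(1),c[2][i][4]) for i in range(1,c[0]) if c[2][i][4]>15])
```

```text
butt [ 0.5301 -0.3496  0.043 ] [ 0.5304 -0.3499  0.0417] [-11.8 -35.5 109.3]
mid [ 0.5293 -0.3156  0.043 ] [ 0.5295 -0.3157  0.0422] [ -0.9  -3.4 109.3]
tang [ 0.5265 -0.2819  0.043 ] [ 0.5267 -0.2818  0.0421] [ 11.8  28.  109.3]
[(array([315.8, 184.5]), np.int32(157)), (array([276.6, 198.8]), np.int32(157)), (array([237.8, 212.7]), np.int32(154))]
```

send_rows:
  motion:
    - [-1, -3.5, 40, 0, 0, 0, 0]
    - [-1, -3.5, 80, 0, 0, 0, 0]
    - [-1, -3.5, 100, 0, 0, 0, 0]
    - [-1, -3.5, 105, 0, 0, 0, 0]
    - [-1, -3.5, 108, 0, 0, 0, 0]
    - [-1, -3.5, 110, 0, 0, 0, 0]
    - [-1, -3.5, 112, 0, 0, 0, 0]
    - [-1, -3.5, 113, 0, 0, 0, 0]
    - [-1, -3.5, 114, 0, 0, 0, 0]
    - [-1, -3.5, 114, 0, 0, 0, 0]

```text
clock: 3.95
tool_pos: [0.5291, -0.3159, 0.0374]
tool_rot: [0.0, 0.152, 0.988, -0.0]
wrist_force: [2.2, -0.7, 2.3]
finger_gap: 0.002
grip_force: 1.4
```

send_rows:
  motion:
    - [0, 0, 0.5, 0, 0, 0, 0]
    - [0, 0, 1, 0, 0, 0, 0]
    - [0, 0, 1.4, 0, 0, 0, 0]
    - [0, 0, 1.7, 0, 0, 0, 0]
    - [0, 0, 2, 0, 0, 0, 0]
    - [0, 0, 2, 0, 0, 0, 0]
    - [0, 0, 2, 0, 0, 0, 0]
    - [0, 0, 2, 0, 0, 0, 0]
    - [0, 0, 2, 0, 0, 0, 0]
    - [0, 0, 2, 0, 0, 0, 0]

```text
clock: 5.2
tool_pos: [0.529, -0.3158, 0.0353]
tool_rot: [-0.0, 0.152, 0.988, -0.0]
wrist_force: [0.4, -0.5, 2.1]
finger_gap: -0.002
grip_force: 1.1
```

Still sliding friction only, so I'll press a little further.

send_rows:
  motion:
    - [0, 0, 0.3, 0, 0, 0, 0]
    - [0, 0, 0.6, 0, 0, 0, 0]
    - [0, 0, 0.8, 0, 0, 0, 0]
    - [0, 0, 0.8, 0, 0, 0, 0]
    - [0, 0, 0.8, 0, 0, 0, 0]
    - [0, 0, 0.8, 0, 0, 0, 0]
    - [0, 0, 0.8, 0, 0, 0, 0]
    - [0, 0, 0.8, 0, 0, 0, 0]
    - [0, 0, 0.8, 0, 0, 0, 0]
    - [0, 0, 0.8, 0, 0, 0, 0]

```text
clock: 6.45
tool_pos: [0.529, -0.3159, 0.0348]
tool_rot: [0.0, 0.152, 0.988, -0.0]
wrist_force: [0.5, 0.9, 5.9]
finger_gap: 0.003
grip_force: 3.0
```

send_rows:
  motion:
    - [0, 0, 0.3, 0, 0, 0, 0]
    - [0, 0, 0.6, 0, 0, 0, 0]
    - [0, 0, 0.6, 0, 0, 0, 0]
    - [0, 0, 0.6, 0, 0, 0, 0]
    - [0, 0, 0.6, 0, 0, 0, 0]
    - [0, 0, 0.6, 0, 0, 0, 0]
    - [0, 0, 0.6, 0, 0, 0, 0]
    - [0, 0, 0.6, 0, 0, 0, 0]
    - [0, 0, 0.6, 0, 0, 0, 0]
    - [0, 0, 0.6, 0, 0, 0, 0]

```text
clock: 7.7
tool_pos: [0.5291, -0.3159, 0.0346]
tool_rot: [0.0, 0.152, 0.988, -0.0]
wrist_force: [-3.0, 1.9, 12.2]
finger_gap: -0.0
grip_force: 6.0
```

send_rows:
  motion:
    - [0, 0, -10, 0, 0, 0, 0]
    - [0, 0, -25, 0, 0, 0, 0]
    - [6, 16, -25, 0, 0, 0, 0]
    - [12.3, 31.7, -25, 0, 0, 0, 0]
    - [12.3, 31.7, -20, 0, 0, 0, 0]
    - [12.3, 31.7, -14, 0, 0, 0, 0]
    - [12.3, 31.7, -10, 0, 0, 0, 0]
    - [12.3, 31.7, -8, 0, 0, 0, 0]
    - [12.3, 31.7, -6, 0, 0, 0, 0]
    - [12.3, 31.7, -4.5, 0, 0, 0, 0]

```text
clock: 8.95
tool_pos: [0.5267, -0.2821, 0.0385]
tool_rot: [-0.0, 0.152, 0.988, -0.0]
wrist_force: [-2.4, -0.1, 2.8]
finger_gap: 0.002
grip_force: 1.5
```

send_rows:
  motion:
    - [0, 0, 1, 0, 0, 0, 0]
    - [0, 0, 2, 0, 0, 0, 0]
    - [0, 0, 3, 0, 0, 0, 0]
    - [0, 0, 3.5, 0, 0, 0, 0]
    - [0, 0, 3.9, 0, 0, 0, 0]
    - [0, 0, 3.9, 0, 0, 0, 0]
    - [0, 0, 3.9, 0, 0, 0, 0]
    - [0, 0, 3.9, 0, 0, 0, 0]
    - [0, 0, 3.9, 0, 0, 0, 0]
    - [0, 0, 3.9, 0, 0, 0, 0]

```text
clock: 10.2
tool_pos: [0.5268, -0.282, 0.0348]
tool_rot: [0.0, 0.152, 0.988, -0.0]
wrist_force: [-2.4, -1.2, 6.0]
finger_gap: -0.003
grip_force: 2.8
```

send_rows:
  motion:
    - [0, 0, 0.3, 0, 0, 0, 0]
    - [0, 0, 0.6, 0, 0, 0, 0]
    - [0, 0, 0.6, 0, 0, 0, 0]
    - [0, 0, 0.6, 0, 0, 0, 0]
    - [0, 0, 0.6, 0, 0, 0, 0]
    - [0, 0, 0.6, 0, 0, 0, 0]
    - [0, 0, 0.6, 0, 0, 0, 0]
    - [0, 0, 0.6, 0, 0, 0, 0]
    - [0, 0, 0.6, 0, 0, 0, 0]
    - [0, 0, 0.6, 0, 0, 0, 0]

```text
clock: 11.45
tool_pos: [0.5269, -0.282, 0.0346]
tool_rot: [0.0, 0.152, 0.988, -0.0]
wrist_force: [-4.3, -0.1, 11.6]
finger_gap: -0.005
grip_force: 6.0
```

send_rows:
  motion:
    - [0, 0, -10, 0, 0, 0, 0]
    - [0, 0, -25, 0, 0, 0, 0]
    - [-8, -20, -25, 0, 0, 0, 0]
    - [-16, -42, -25, 0, 0, 0, 0]
    - [-24, -63.5, -25, 0, 0, 0, 0]
    - [-24, -63.5, -20, 0, 0, 0, 0]
    - [-24, -63.5, -14, 0, 0, 0, 0]
    - [-24, -63.5, -10, 0, 0, 0, 0]
    - [-24, -63.5, -8, 0, 0, 0, 0]
    - [-24, -63.5, -6, 0, 0, 0, 0]

```text
clock: 12.7
tool_pos: [0.5307, -0.3494, 0.0401]
tool_rot: [-0.0, 0.152, 0.988, -0.0]
wrist_force: [-1.1, 1.8, 2.9]
finger_gap: -0.002
grip_force: 1.6
```

send_rows:
  motion:
    - [0, 0, 1, 0, 0, 0, 0]
    - [0, 0, 2, 0, 0, 0, 0]
    - [0, 0, 3, 0, 0, 0, 0]
    - [0, 0, 4, 0, 0, 0, 0]
    - [0, 0, 4.8, 0, 0, 0, 0]
    - [0, 0, 5.4, 0, 0, 0, 0]
    - [0, 0, 5.4, 0, 0, 0, 0]
    - [0, 0, 5.4, 0, 0, 0, 0]
    - [0, 0, 5.4, 0, 0, 0, 0]
    - [0, 0, 5.4, 0, 0, 0, 0]

```text
clock: 13.95
tool_pos: [0.5308, -0.3497, 0.0348]
tool_rot: [0.0, 0.152, 0.988, -0.0]
wrist_force: [-0.2, 3.2, 6.0]
finger_gap: 0.001
grip_force: 2.8
```

send_rows:
  motion:
    - [0, 0, 0.3, 0, 0, 0, 0]
    - [0, 0, 0.6, 0, 0, 0, 0]
    - [0, 0, 0.6, 0, 0, 0, 0]
    - [0, 0, 0.6, 0, 0, 0, 0]
    - [0, 0, 0.6, 0, 0, 0, 0]
    - [0, 0, 0.6, 0, 0, 0, 0]
    - [0, 0, 0.6, 0, 0, 0, 0]
    - [0, 0, 0.6, 0, 0, 0, 0]
    - [0, 0, 0.6, 0, 0, 0, 0]
    - [0, 0, 0.6, 0, 0, 0, 0]

```text
clock: 15.2
tool_pos: [0.5308, -0.3498, 0.0347]
tool_rot: [0.0, 0.152, 0.988, -0.0]
wrist_force: [-1.8, 5.6, 11.7]
finger_gap: 0.004
grip_force: 5.7
```

send_rows:
  motion:
    - [0, 0, -10, 0, 0, 0, 0]
    - [0, 0, -30, 0, 0, 0, 0]
    - [12, 32, -60, 0, 0, 0, 0]
    - [12, 32, -100, 0, 0, 0, 0]
    - [12, 32, -117, 0, 0, 0, 0]
    - [12, 32, -117, 0, 0, 0, 0]
    - [12, 32, -117, 0, 0, 0, 0]
    - [12, 32, -117, 0, 0, 0, 0]
    - [12, 32, -117, 0, 0, 0, 0]
    - [12, 32, -117, 0, 0, 0, 0]

```text
clock: 16.45
tool_pos: [0.5287, -0.3155, 0.1506]
tool_rot: [-0.0, 0.152, 0.988, 0.0]
wrist_force: [-0.2, -0.3, -0.0]
finger_gap: -0.002
grip_force: 0.0
```

Run:
```python
from h import *
s=shot("wrist","w3");print(s["clock"],s["tool_pos"],s["wrist_force"])
z=load("w3");f=lambda p:cv2.resize(p[80:280,160:420,::-1],(400,308))
cv2.imwrite("pics/cmp.png",np.hstack([f(load("w2")["p"]),f(z["p"])]))
hsv=cv2.cvtColor(z["p"],cv2.COLOR_RGB2HSV);m=cv2.inRange(hsv,(18,110,110),(32,255,255));m[:150]=0;m[240:]=0
c=cv2.connectedComponentsWithStats(m)
for i in range(1,c[0]):
    if c[2][i][4]>15:
        u,v=c[3][i];print(c[3][i].round(1),px2w(z,u,v).round(4))
```

```text
16.45 [ 0.52871419 -0.31551551  0.15055617] [-0.22612686 -0.32969864 -0.0494526 ]
[319.5 183. ] [ 0.5266 -0.2827  0.0347]
[280.7 196.9] [ 0.5284 -0.3164  0.0342]
[242.9 210.7] [ 0.5301 -0.3498  0.0347]
```

View pics/cmp.png

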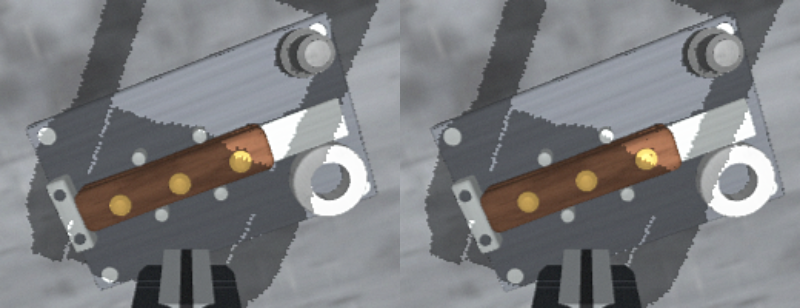

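The before and after views match. All three heads are now at z ≈ 0.0345 (seated), and the plate, die and ring haven't moved.

```bash
python3 -c "from rig import ctrl;print(ctrl.close_job())"
```

```text
the job is handed in; nothing more can be done
None
```

All three rivets are pressed down onto the wood in the order asked (middle, tang end, butt end). Peak readings were about 12 N, the plate, die and ring show no movement, the arm was never near the tray, and the job is handed in at about 16.5 s.

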